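# Set the green light stick in the seedling lamp sleeve

### The arm

A 6-joint arm with a two-finger parallel gripper is mounted at the origin on the work surface. World frame = base frame: x ahead of the robot, y to its left, z up, the work surface at z = 0. Lengths are in mm, angles in rad, forces in N, time in s.
With the tool pointing down it reaches from about 350 to 975 mm from the base axis. Payload 4.9 kg.
Tool frame: the origin (TCP) lies between the finger pads; the fingertips stand 19 mm ahead of it and the grasp point (between the pads) is the TCP; z points along the fingers, y is the line along which they close (so a half turn about z gives the same grasp; the last joint's range is limited). The gripper opens to 85 mm and grips with 20 to 120 N. Pads are 22 mm wide; open, the fingers measure 114 mm over their backs; the gripper's body (76 mm by 85 mm) begins 54 mm behind the grasp point. The pads swing forward as they close: fully open they stand 13 mm farther back than shut.
Start: joints at [-1.292, 0.053, 1.613, -0, 1.476, -0.119], TCP at [242.113, -576.18, 250.304] pointing down, gripper open.
Joint ranges: [-3.01, 3.01], [-1.01, 2.22], [0.06, 2.58], [-1.02, 4.17], [0.09, 2.62], [-3.14, 3.14]. Speed limits (rad/s): [2.57, 2.57, 3.14, 3.14, 3.14, 3.14].

### API

Orientations are given as [roll, pitch, yaw] about the fixed x, y, z axes, in that order (R = Rz(yaw) Ry(pitch) Rx(roll)).
In Python, from workcell import * gives the robot as it stands. Calls block until the motion is done:
- move_pose(position, orientation): joint-space move of the TCP to a pose.
- move_straight(position, ori=None, feed=150, f_stop=None): straight line of the TCP; ori=None keeps the orientation; feed is the mean speed in mm/s. With f_stop (N) it stops when the force on the tool has changed by that much, and returns True; else False.
- set_joints(angles): joint-space move.
- command_gripper(opening, squeeze=None): finger opening in mm; squeeze is the grip in N (None keeps the last); returns when the fingers have stopped.
- pause(seconds).
- inverse_kinematics(position, orientation): joint angles nearest the present ones, or None.
- sense(): the state.
- get_image(name): name is "scene" or "top" or "wrist"; returns (picture, depth): 420x560x3 uint8, red, green, blue; 420x560 float32, mm along the optical axis (not along the pixel's ray), 0 where there is no reading.
- camera_model(name): a dict with "fx", "fy", "cx", "cy" (pixels), "camera_from_world" (4x4, takes a point from world to camera coordinates); the wrist camera has in their place "hand_eye" (4x4, takes a point from camera to tool coordinates, whose origin is the TCP and whose axes are the flange's). Camera axes: x right, y down, z forward; pixel columns grow to the right and rows downward; lengths in mm; the calibration is good to about 2 mm. A picture is of the moment at which its call begins: read the wrist's pose just before it. camera_model takes no time and is no camera call.
A pose or a line that the arm cannot do raises MotionError and nothing moves.
- sign_off(): hands the job in; it is judged then, once.
Trained networks look in the newest picture that a camera, given by its name, has taken for a name from the list of things; names that differ only in an ending like _2 or _b are one class to them, and where a whole thing is asked for, a point or a joint stands for the part that bears it (a point fixed in the world has none). Each returns a list of dicts, best first, with "score" (0 to 1); they miss things now and then, are a little off and sometimes report something else, mostly with a low value. They report only what shows in the picture. A call takes as long as a camera call. They do not tell look-alikes from the thing itself.
- recognise(camera, name): "extent" ([left, top, width, height] in pixels, round what is visible of it).
- silhouettes(camera, name): "region" (420x560 bool, what is visible of it) and "extent" ([left, top, width, height] in pixels, round what is visible of it).
The state is a dict: "time_s": time; "qpos": joint angles; "dq": joint speeds; "tau": joint torques, N m; "ee_pos": TCP position; "tcp_rot": TCP orientation; "contact_force": force on the tool from outside, world axes, zero at the start; "moment": the same for the moment, N m; "finger_gap": finger opening in mm; "gripper_force": force on a finger pad.
Only numpy, scipy, OpenCV 4.12 (cv2) and the standard library are available. Lean on these libraries where they do the work, as an engineer would, in place of code of your own. Each camera call takes 0.05 s, during which the arm holds its last target. There are 200 camera calls.

### The job

Take the light stick with the green cap and green ring out of the wooden rack and slide it gently down into the white flared sleeve beside the seedling tray, until its green ring meets the sleeve's mouth; do not let it drop in. Leave it standing there on its own, and leave the orange and the blue stick standing in the rack.

Things in the scene. Friction and masses are not known exactly. Their poses are not given: they have to be found in the camera images.
- stick_green: Loose upright light stick, 22 mm diameter, 150 mm long, 0.1 kg, with green end cap and green 10 mm wide flat depth ring (lower edge 60 mm above the foot). Origin: centre of the foot; z up to the cap. Stands in one of 3 pockets (any; 30 mm deep, 25 wide, 90 apart in a row) of a fixed wooden rack, 70x260x40 mm; foot 10 mm above the table. Grip its upper part from above.
- sleeve_mouth (a point): Centre of the rim of the white flared sleeve, 72 mm above the table; z up. Mouth 56 mm wide inside, narrowing over 17 mm to a 27 mm bore; 60 mm from rim to flat floor, where the ring's lower edge is level with the rim. On a 96 mm square grey plate fixed to the table; a seedling tray adjoins on its +y side, 60 to 230 mm from the axis, leaves up to 95 mm above the table.
- stick_orange: Same size and make of stick, with orange cap and orange ring. Origin: centre of the foot; z up to the cap. Starts in another pocket of the same rack row and stays there.
- stick_blue: Same size and make of stick, with blue cap and blue ring. Origin: centre of the foot; z up to the cap. Starts in another pocket of the same rack row and stays there.
Mind the look-alikes: they are no part of the job. What is shaped like the stick_blue but red or yellow is not meant.

How it is judged:
By the outcome, as a careful person would: the job done as asked, in the order asked, and still so for the second after the job is handed in, with the robot touching nothing.
It also fails if it takes over 42 s, if anything falls off the work surface, if the arm or the gripper's body presses on something with over 40 N, if the wrist force passes 120 N, or if a joint passes its speed limit or range.

## Working session

There is one attempt and no reset: what is moved stays moved. The work goes in short steps, each a Python script; the robot and the scene stay as the last script left them, time stands still between calls to the robot, and variables do not carry over. Pictures are saved under pics/ and viewed, at most 10 in all, crops included, and the job is handed in when it is done.

```bash
mkdir -p pics; cat > h.py <<'E'
from workcell import *
import numpy as np, cv2
def cloud(name,d):
    m=camera_model(name); v,u=np.mgrid[0:420,0:560]
    P=np.stack([(u-m["cx"])/m["fx"]*d,(v-m["cy"])/m["fy"]*d,d,np.ones_like(d)],-1)
    if name=="wrist": raise ValueError
    W=P@np.linalg.inv(m["camera_from_world"]).T
    W=W[...,:3]; W[d<=0]=np.nan
    return W
E
python3 - <<'E'
from h import *
print(sense()["time_s"])
ims=[]
for c in("scene","top"):
    p,d=get_image(c); np.savez(f"{c}.npz",p=p,d=d)
    W=cloud(c,d)
    print(c,np.linalg.inv(camera_model(c)["camera_from_world"])[:3,3].round())
    cv2.imwrite(f"pics/{c}.png",p[...,::-1])
    for n in("stick_green","stick_orange","stick_blue","sleeve_mouth"):
        for r in recognise(c,n):
            l,t,w,h=map(int,r["extent"]); q=W[t:t+h,l:l+w].reshape(-1,3)
            print(n,round(r["score"],2),(l,t,w,h),np.nanmedian(q,0).round(),np.nanmax(q[:,2]).round())
E
```

```text
0.0
scene [1424.   25.  668.]
stick_green 0.82 (176, 178, 15, 52) [ 530. -231.   77.] 163.0
stick_orange 0.8 (215, 185, 11, 53) [ 554. -142.   98.] 164.0
stick_blue 0.96 (142, 171, 12, 51) [ 509. -316.  100.] 163.0
stick_blue 0.94 (164, 157, 17, 57) [ 408. -291.   37.] 163.0
stick_blue 0.76 (96, 176, 17, 60) [ 511. -421.   25.] 153.0
stick_blue 0.61 (138, 156, 12, 19) [ 415. -347.  133.] 163.0
sleeve_mouth 0.98 (364, 194, 124, 59) [474. 333.  16.] 92.0
top [ 309.  -15. 1022.]
stick_green 0.61 (367, 175, 20, 24) [ 525. -223.   43.] 165.0
stick_orange 0.77 (330, 166, 18, 23) [ 545. -138.   77.] 165.0
stick_blue 0.78 (420, 231, 30, 17) [ 410. -341.   71.] 156.0
stick_blue 0.73 (406, 188, 27, 17) [ 504. -310.   70.] 164.0
stick_blue 0.66 (444, 181, 36, 24) [ 515. -416.    3.] 155.0
sleeve_mouth 0.76 (63, 196, 132, 67) [449. 333.  14.] 95.0
```

View pics/scene.png

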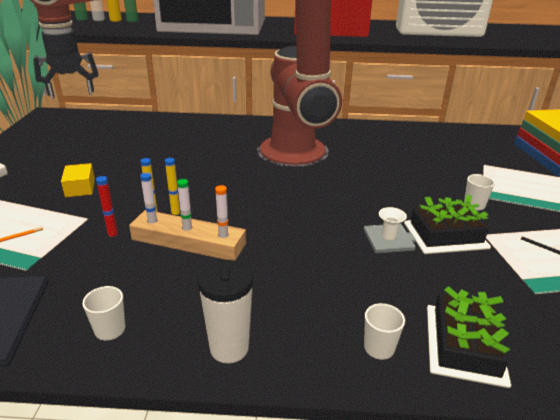

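View pics/top.png

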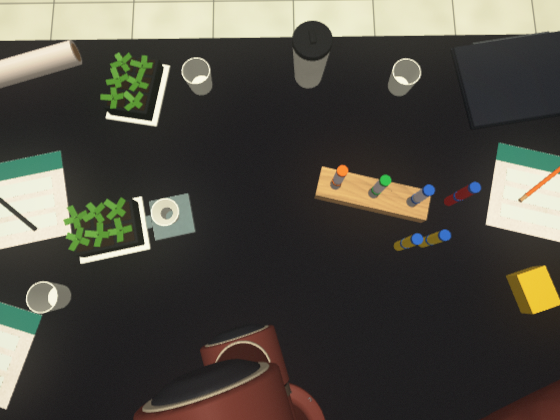

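Scene view: the green stick is in the middle pocket (183,205), with orange (221,212) and blue (148,198) either side. Red and yellow look-alikes stand outside the rack, and the sleeve is at (392,220). The top view agrees: green cap (381,185), sleeve (165,212). Next I measure both precisely.

```bash
python3 - <<'E'
from h import *
for c in("scene","top"):
    z=np.load(c+".npz"); p,d=z["p"],z["d"]; W=cloud(c,d); hsv=cv2.cvtColor(p,cv2.COLOR_RGB2HSV)
    Z=W[...,2]
    for n,x,y in(("g",528,-228),("o",550,-140),("b",506,-313)):
        m=(np.hypot(W[...,0]-x,W[...,1]-y)<30)&(Z>156)
        q=W[m]; print(c,n,m.sum(),q.mean(0).round(1),((np.nanmin(q,0)+np.nanmax(q,0))/2).round(1))
    m=(W[...,1]>180)&(W[...,1]<300)&(W[...,0]>400)&(W[...,0]<540)
    r=m&(Z>67)&(Z<77); 
    n,l,s,cc=cv2.connectedComponentsWithStats(r.astype(np.uint8))
    print(s[1:].tolist())
    q=W[l==1+np.argmax(s[1:,4])]
    print("bbox",q.min(0).round(1),q.max(0).round(1))
    # rim by min-enclosing circle in xy
    print(cv2.minEnclosingCircle(q[:,:2].astype(np.float32)))
    # plate
    g=m&(Z>4)&(Z<18); print("plate", cv2.minAreaRect(W[g][:,:2].astype(np.float32)), np.median(Z[g]))
m=camera_model("wrist"); print(m)
print(sense()["tcp_rot"])
E
```

```text
scene g 68 [ 527.4 -226.5  160.5] [ 525.6 -227.3  159.4]
scene o 72 [ 548.7 -139.7  160.6] [ 546.3 -140.4  160.3]
scene b 63 [ 504.8 -313.6  160.6] [ 502.4 -314.3  159.7]
[[379, 207, 27, 16, 172]]
bbox [449.7 214.9  67. ] [513.1 275.8  75.9]
((481.4766845703125, 246.15518188476562), 33.42947769165039)
plate ((472.6401672363281, 244.76174926757812), (132.8695831298828, 111.80323028564453), 0.752144992351532) 13.048078683700169
top g 101 [ 524.7 -226.1  161.2] [ 525.  -226.3  161.1]
top o 101 [ 546.5 -138.9  161.1] [ 547.1 -139.1  160.6]
top b 108 [ 503.2 -313.1  161. ] [ 503.6 -313.5  160.4]
[[151, 199, 28, 27, 274], [156, 211, 1, 1, 1]]
bbox [451.8 214.7  67.1] [511.  275.8  76.6]
((481.44940185546875, 246.21047973632812), 31.664594650268555)
plate ((469.9586181640625, 241.31185913085938), (118.2821044921875, 138.9763946533203), 89.308349609375) 12.37466630173492
{'fx': 343.35446347814536, 'fy': 343.35446347814536, 'cx': 273.81820240948474, 'cy': 207.1147995320756, 'hand_eye': array([[-9.13250671e-04, -9.61096014e-01, -2.76212992e-01,
         7.05314748e+01],
       [ 9.99999580e-01, -8.98701155e-04, -1.79253659e-04,
         3.95470458e-01],
       [-7.59529583e-05, -2.76213040e-01,  9.61096432e-01,
        -1.23405733e+02],
       [ 0.00000000e+00,  0.00000000e+00,  0.00000000e+00,
         1.00000000e+00]])}
[-3.14151078e+00 -2.91759771e-05  3.97800722e-01]
```

```bash
python3 - <<'E'
from h import *
O=[np.pi,0,1.325]
move_pose([525.2,-226.6,240],O)
print(sense()["time_s"])
print(move_straight([525.2,-226.6,138],feed=100,f_stop=8))
command_gripper(10,40)
s=sense(); print(s["time_s"],s["ee_pos"],s["finger_gap"],s["gripper_force"],s["contact_force"])
print(move_straight([525.2,-226.6,180],feed=60,f_stop=15))
s=sense();print(s["contact_force"],s["finger_gap"])
move_straight([525.2,-226.6,315],feed=200)
move_pose([481.4,246.2,240],O)
s=sense(); print(s["time_s"],s["ee_pos"],s["finger_gap"],s["contact_force"])
p,d=get_image("scene"); np.savez("h.npz",p=p,d=d)
pw,dw=get_image("wrist")
im=np.hstack([cv2.resize(p[90:290,290:490],(400,400)),cv2.resize(pw,(400,300))[:300] if 0 else cv2.resize(pw,(400,400))])
cv2.imwrite("pics/held.png",im[...,::-1])
W=cloud("scene",d); m=(np.hypot(W[...,0]-481,W[...,1]-246)<40)
for z in range(96,222,12):
    k=m&(abs(W[...,2]-z)<6)
    if k.sum()>3: q=W[k]; print(z,k.sum(),q.mean(0).round(1),q[:,1].min().round(1),q[:,1].max().round(1))
E
```

```text
2.15
False
3.9167 [ 525.36111511 -226.69249706  138.26217548] 21.221759915740613 39.09043371677399 [ 0.56623647 -0.28630837  1.42363906]
False
[-0.10906922 -0.46074926 -0.95088594] 20.59409970192918
7.3417 [481.94927991 245.51126193 240.21324682] 21.018257580028028 [-0.34293776 -1.00796134 -0.37983218]
120 43 [488.4 242.5 120.2] 233.5 255.2
132 45 [488.6 242.3 131.8] 233.3 254.2
144 50 [488.9 243.3 143.9] 233.6 255.1
156 51 [488.4 242.4 156.2] 233.2 254.3
168 47 [488.8 242.6 168.3] 233.7 254.7
180 53 [488.8 242.6 180.3] 232.9 254.9
192 49 [488.3 242.5 191.8] 233.7 254.9
204 54 [489.4 242.3 204.3] 233.3 254.5
216 42 [489.  242.4 214.9] 232.9 253.6
```

View pics/held.png

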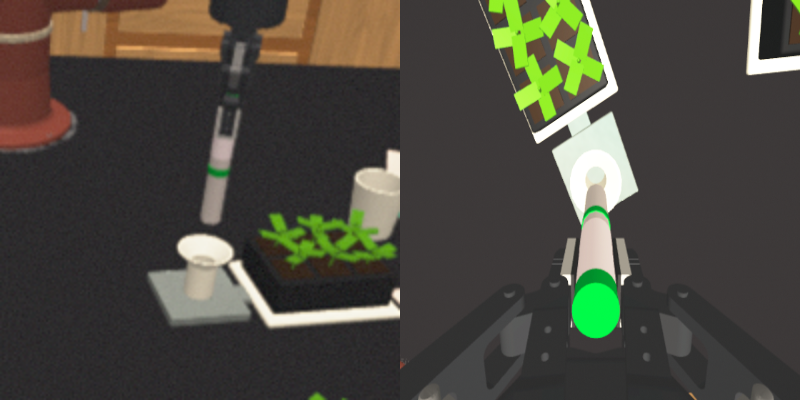

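Held upright and over the sleeve: the wrist view shows the bore (595,178) in line with the stick. The scene view puts the stick about 1.5 mm short in y. I'll correct that and lower it with force guarding.

```bash
python3 - <<'E'
from h import *
x,y=481.4,247.0
def st(t):
    s=sense(); print(t,round(s["time_s"],1),s["ee_pos"].round(1) if hasattr(s["ee_pos"],'round') else s["ee_pos"],np.round(s["contact_force"],1),round(s["finger_gap"],1),np.round(s["moment"],2))
move_straight([x,y,205],feed=80); pause(.2); st("rim")
r=move_straight([x,y,170],feed=30,f_stop=5); st(("throat",r))
if not r:
    r=move_straight([x,y,146],feed=30,f_stop=5); st(("bore",r))
if not r:
    r=move_straight([x,y,137],feed=12,f_stop=4); st(("floor",r))
p,d=get_image("scene"); pw,dw=get_image("wrist")
im=np.hstack([cv2.resize(p[140:270,330:460],(400,400)),cv2.resize(pw,(400,400))])
cv2.imwrite("pics/ins.png",im[...,::-1])
E
```

```text
rim 8.2 [481.8 247.2 205.7] [-0.4 -0.6 -1.1] 21.0 [-0.    0.02  0.01]
('throat', False) 9.6 [481.6 247.1 170.3] [ 1.1 -0.4 -0.8] 20.9 [ 0.02 -0.03  0.  ]
('bore', False) 10.5 [481.6 247.1 146.2] [ 0.5 -0.2 -0.9] 20.9 [ 0.04 -0.01 -0.07]
('floor', True) 11.0 [481.4 247.  140.2] [-0.5  0.9  3.5] 21.2 [-0.03  0.01  0.03]
```

View pics/ins.png

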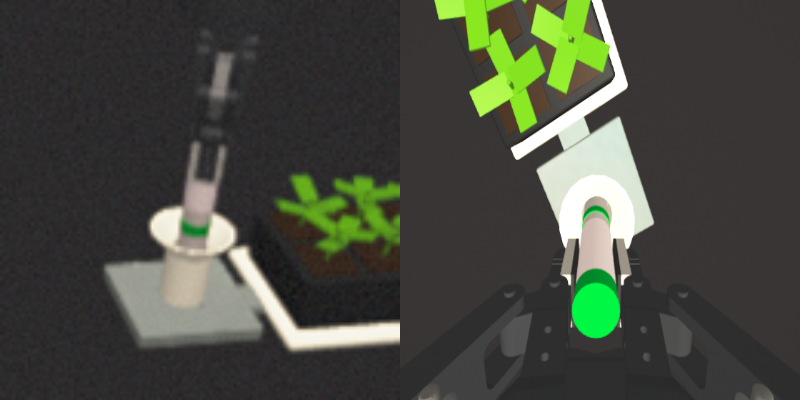

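It touched the floor at TCP z = 140.2, against 140 expected, and the ring (195,229) is level with the rim. Release and retreat.

```bash
python3 - <<'E'
from h import *
command_gripper(30); command_gripper(70)
move_straight([481.4,247,270],feed=120)
move_pose([420,0,330],[np.pi,0,1.325]); pause(.5)
s=sense(); print(s["time_s"],s["contact_force"],s["finger_gap"])
p,d=get_image("scene"); W=cloud("scene",d)
for n,x,y in(("g",481,246),("o",548,-140),("b",504,-314)):
    m=(np.hypot(W[...,0]-x,W[...,1]-y)<25)
    print(n,[W[m&(abs(W[...,2]-z)<8)].mean(0).round(1).tolist() for z in(100,125,150)],np.nanmax(W[m][:,2]))
cv2.imwrite("pics/end.png",cv2.resize(p[130:280,80:460],(800,316))[...,::-1])
E
```

```text
14.625 [-0.18305595 -0.21704542  0.02984281] 69.6516550331004
g [[488.6, 244.8, 100.1], [488.4, 244.2, 125.3], [488.5, 244.4, 150.1]] 166.07847877151352
o [[554.3, -138.7, 100.4], [554.0, -138.6, 125.0], [554.5, -138.8, 149.7]] 163.6717852480321
b [[509.8, -311.5, 99.8], [510.0, -311.9, 125.1], [509.5, -312.0, 150.1]] 162.69091759478852
```

View pics/end.png

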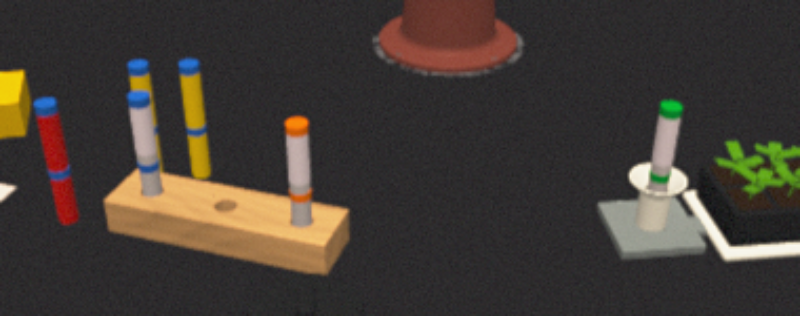

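The green stick (670,145) stands upright in the sleeve with its ring at the rim; orange (298,170) and blue (143,145) are still in the rack.

```bash
python3 -c "
from workcell import *
print(sign_off())"
```

```text
the job is handed in; nothing more can be done
None
```

The green stick stands on its own in the white sleeve, set down gently with its ring at the mouth; the orange and blue sticks are still in the rack, and the job was handed in after about 15 s of robot time.

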